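Roll the rim of an eccentric disc on a free-turning table

ROBOT

A 6-joint arm with a two-finger parallel gripper is mounted at the origin on the work surface. World frame = base frame: x ahead of the robot, y to its left, z up, the work surface at z = 0. Lengths are in m, angles in rad, forces in N, time in s.
With the tool pointing down it reaches from about 0.225 to 0.875 m from the base axis. Payload 3.4 kg.
Tool frame: the origin (TCP) lies where the fingers leave the gripper's body, on its centre line; the fingertips stand 73 mm ahead of it and the grasp point (between the pads) lies 54 mm ahead of it (manip.pinch_z is the distance from the TCP to the grasp point, in m); z points along the fingers, y is the line along which they close (so a half turn about z gives the same grasp; the last joint's range is limited). The gripper opens to 85 mm and grips with 20 to 120 N. Pads are 22 mm wide; open, the fingers measure 114 mm over their backs; the gripper's body (76 mm by 85 mm) begins 54 mm behind the grasp point. The pads swing forward as they close: fully open they stand 13 mm farther back than shut.
Start: joints at [1.173, 0.276, 1.505, -0, 1.361, -0.121], TCP at [0.157, 0.553, 0.304] pointing down, gripper open.
Joint ranges: [-2.89, 2.89], [-0.75, 2.08], [0.22, 2.7], [-1.18, 4.32], [0.11, 2.71], [-2.7, 2.7]. Speed limits (rad/s): [2.57, 2.57, 3.14, 3.14, 3.14, 3.14].

INTERFACE

Orientations are given as a unit quaternion [w, x, y, z].
In Python, from rig import readout, imaging, manip gives the robot as it stands. The module is installed in compiled form; this text tells all that it offers.
- The arm moves only by the tool servo_tool, never from a script. Its argument "moves" is a list of rows, each an object with "dp": the shift along the tool's x, y, z in units of 0.2 m (1.0 is 0.2 m), a list of three; "delta_rot": the turn, a rotation vector about the tool's x, y, z in units of 0.1 rad (1.0 is 0.1 rad), a list of three; "fingers": the opening, from 0 (shut) to 1 (fully open). In form: [{"dp": [dx, dy, dz], "delta_rot": [wx, wy, wz], "fingers": fingers}, ...]. A call has 1 to 5 rows; each row shifts and turns the commanded pose from where the row before left it, along the tool's axes as they then stand; what a row does not reach is not made up. A row lasts 1/10 s, in which the tool goes at most 50 mm and 8.59 degrees, less where a joint would pass 70% of its speed; a pose out of reach is approached as far as the arm can. A call with a number of a shift or a turn outside -1 to 1 is refused whole. A call with a gripper value outside its range is refused whole. The fingers move at their own pace and stop on an object; "force" is the grip in N (left out, the last holds). Time passes only in rows, so rows that do not move let the fingers close. It gives the time, the measured TCP pose, the force, the opening and the grip force at its end, in the units of the state.
- readout.get_state(): the state, without advancing time (a new reading comes with each control period).
- imaging.get_image(name): name is "scene" or "top" or "wrist"; returns (picture, depth): 384x512x3 uint8, red, green, blue; 384x512 float32, m along the optical axis (not along the pixel's ray), 0 where there is no reading.
- imaging.calibration(name): a dict with "intrinsics" (3x3 intrinsics, pixels), "R" (3x3) and "t" (3): a world point X has camera coordinates R X + t; the wrist camera has in their place "hand_eye" (4x4, takes a point from camera to tool coordinates, whose origin is the TCP and whose axes are the flange's). Camera axes: x right, y down, z forward; pixel columns grow to the right and rows downward; lengths in m; the calibration is good to about 2 mm. A picture is of the moment at which its call begins: read the wrist's pose just before it. calibration takes no time and is no camera call.
- manip.sign_off(): hands the job in; it is judged then, once.
The state is a dict: "clock": time; "qpos": joint angles; "qd": joint speeds; "effort": joint torques, N m; "position": TCP position; "ee_rot": TCP orientation; "contact_force": force on the tool from outside, world axes, zero at the start; "moment": the same for the moment, N m; "width": finger opening in m; "gripper_force": force on a finger pad.
Only numpy, scipy, OpenCV 4.12 (cv2) and the standard library are available. Lean on these libraries where they do the work, as an engineer would, in place of code of your own. Each camera call takes 0.05 s, during which the arm holds its last target. There are 200 camera calls.

TASK

Pick up the roller tool and run its wheel along the rim of the off-centre steel disc, from the first screw past the second to the third, pressing towards the disc's centre with a steady 4 to 11 newtons and never lifting off on the way. The heavy table under the disc turns freely and swings away as you press, so follow it without hurry, keep fingers off it and leave the other parts alone. Then draw the roller away and finish while holding the tool upright in the air, clear of everything, once the table has come to rest.

Things in the scene. Friction and masses are not known exactly. Their poses are not given: they have to be found in the camera images.
- roller_tool: hand roller standing upright on its wheel, 97 mm tall, 0.3 kg: a black square handle 32 x 32 mm, from 35 to 97 mm above the underside, on a short neck, over a steel wheel. Origin at the centre of the wheel's underside, z up along the handle, x and y square to the handle's faces. Take the handle from above, fingers on two facing sides; a firm grip (50 N or more) is fine
- wheel: the tool's steel wheel, diameter 50 mm (radius 25), 28 mm thick, turns freely about the handle's axis; origin at the centre of its underside
- roller (a point): centre of the wheel, on the handle's axis, 14 mm above the tool's underside
- turntable_base: fixed round grey foot, 250 mm across, of a heavy bearing turntable; origin on the vertical spindle axis at bench height. It carries a dark platter, 300 mm across, top 90 mm above the bench, and above that a bright round steel disc, 220 mm across, set off-centre, its rim 100 to 130 mm above the bench; a nut on the spindle reaches up to 152 mm
- spindle (a point): point on the vertical spindle axis, 115 mm above the bench, at the middle of the disc's thickness
- turntable (a joint): turn of platter and disc, as one, about the spindle, rad, anticlockwise from above, starts near 0, stops at -0.3 and 2.8. No spring, no dry friction; inertia with its inner flywheel nominally 0.4 kg m2 (true value up to a third off), oil drag 0.55 N m per rad/s: coasts for 0.75 s. A push on the rim at any of the screws, towards the disc's centre, turns it anticlockwise
- disc_center (a point): centre of the round disc, 50 mm off the spindle axis, 115 mm above the bench (mid thickness); turns with the disc. Its x axis points from the spindle to the disc's centre and its z axis up. The wheel touches the rim when its centre is 135 mm from here
- first_screw (a point): point on the disc's rim at mid thickness, next to the first of three dark cap screws (14 mm heads, 16 mm in from the rim on the disc's top face, standing 8 mm proud); at 35 degrees clockwise from the disc_center x axis, seen from disc_center
- second_screw (a point): the same at the second screw, 90 degrees clockwise from that axis, where a push turns the disc most strongly (50 mm arm)
- third_screw (a point): the same at the third screw, 145 degrees clockwise from that axis
- sleeve: bystander: upright steel sleeve, 90 mm across, 100 mm tall; origin at the centre of its underside
- flange_ring: bystander: flat steel ring, 120 mm across, 14 mm thick; origin at the centre of its underside
- spigot: bystander: dark stepped steel spigot, 48 mm across, 75 mm tall; origin at the centre of its underside
Mind the look-alikes: they are no part of the job. Leave any red look-alike of the roller_tool alone.

How it is judged:
On the way, in this order (a step that is already met when the one before it is completed fails the run):
1. the held roller presses on the rim at the first screw (contact force between wheel and turntable_base above 2.5 N and horizontal distance between roller and first_screw below 0.045 m and height (world z) of roller_tool above 0.05 m), for 0.1 s.
2. it presses with a force in the band while between the first and third screws, for 1.5 s on end (contact force between wheel and turntable_base between 3 and 12.5 N and y of roller in the frame of disc_center below -0.1064 m and horizontal distance between roller and disc_center below 0.165 m), for 1.5 s.
3. the roller, still pressing, reaches the third screw (contact force between wheel and turntable_base above 1.5 N and horizontal distance between roller and third_screw below 0.038 m), for 0.1 s.
At the end, for the whole second after the job is handed in: the tool is held by the fingers, upright within 0.4 rad, its wheel more than 50 mm above the bench and at least 10 mm off the rim, touching nothing of the turntable, and the table is at rest (under 0.05 rad/s) (contact force between the fingers and roller_tool above 1.5 N and height (world z) of roller_tool above 0.05 m and contact force between each of wheel, roller_tool and turntable_base below 0.1 N and horizontal distance between roller and disc_center above 0.145 m and angle between roller_tool's own z axis and vertical below 0.4 rad and velocity of joint turntable between -0.05 and 0.05 rad/s); the arm keeps its last pose, push and grip.
It fails at once if the wheel loses its pressure (under 2 N) on the stretch from 17 degrees past the first screw to 17 degrees before the third (y of roller in the frame of disc_center below -0.1064 m and horizontal distance between roller and disc_center below 0.165 m and contact force between wheel and turntable_base below 2 N).
It fails at once if the wheel presses on the turntable with more than 15 N (contact force between wheel and turntable_base above 15 N).
It fails at once if the table is spun faster than 1.5 rad/s (velocity of joint turntable above 1.5 rad/s or velocity of joint turntable below -1.5 rad/s).
It fails at once if the fingers push on the turntable (contact force between the fingers and turntable_base above 1 N).
It fails at once if a bystander is moved by more than 30 mm (distance of any of sleeve, flange_ring, spigot from where it was at the start of the episode above 0.03 m).
It also fails if it takes over 58 s, if anything falls off the work surface, if the arm or the gripper's body presses on something with over 40 N, if the wrist force passes 120 N, or if a joint passes its speed limit or range.

## Working session

There is one attempt and no reset: what is moved stays moved. The work goes in short steps, Python scripts to look and compute and a tool call to move; the robot and the scene stay as the last step left them, time stands still between calls to the robot, and variables do not carry over. Pictures are saved under pics/ and viewed, at most 10 in all, crops included, and the job is handed in when it is done.

Besides the shell and the picture viewer there is one more tool, called after "Emit:" by a JSON object that holds its "fn" and its "kwargs", one argument or row to a line. servo_tool: Moves the arm, as the interface text tells. Its arguments: {"type":"object","properties":{"moves":{"type":"array"},"force":{"type":"number"}},"required":["moves"]}

```bash
mkdir -p pics
python3 - <<'E'
from rig import readout, imaging, manip
import cv2,numpy as np
print(readout.get_state())
for n in("top","scene"):
    im,d=imaging.get_image(n); c=imaging.calibration(n)
    print(n,c); np.savez(f"pics/{n}.npz",im=im,d=d)
    cv2.imwrite(f"pics/{n}0.png",cv2.cvtColor(im,cv2.COLOR_RGB2BGR))
print(imaging.calibration("wrist"),manip.pinch_z)
E
```

```text
{'clock': 0.0, 'qpos': array([ 1.17300919e+00,  2.76598519e-01,  1.50615093e+00, -1.73390709e-05,
        1.36069807e+00, -1.21002952e-01]), 'qd': array([ 0.00149899, -0.00036432,  0.00100526,  0.00056442, -0.00177014,
        0.00046995]), 'effort': array([ 7.07000381e-04, -4.16780698e+01, -2.45806664e+01,  9.76128763e-05,
        1.09480342e-02,  3.58901116e-05]), 'position': array([0.15698069, 0.55273685, 0.30303049]), 'ee_rot': array([-2.29688926e-04,  1.37948900e-01,  9.90438913e-01, -8.98579628e-04]), 'contact_force': array([0.3067172 , 0.6810735 , 0.45648386]), 'moment': array([ 0.02024095,  0.0802097 , -0.06881156]), 'gripper_force': 0.0, 'width': 0.08576642491500336}
top {'intrinsics': array([[382.99445584,   0.        , 257.19718321],
       [  0.        , 382.99445584, 193.52318966],
       [  0.        ,   0.        ,   1.        ]]), 'R': array([[-2.90850883e-03, -9.99880017e-01,  1.52148621e-02],
       [-9.86356944e-01,  3.64196303e-04, -1.64620307e-01],
       [ 1.64595014e-01, -1.54860845e-02, -9.86239658e-01]]), 't': array([-0.18502523,  0.56511579,  0.73842674])}
s
[... 209 characters left out ...]
913, -0.01258838],
       [ 0.40685913,  0.59919646, -0.68951378],
       [-0.37289572, -0.58011766, -0.72416316]]), 't': array([ 0.5489999 , -0.03710591,  1.13424147])}
{'intrinsics': array([[312.47738599,   0.        , 255.35749888],
       [  0.        , 312.47738599, 190.64167596],
       [  0.        ,   0.        ,   1.        ]]), 'hand_eye': array([[-4.25228645e-04, -9.59447692e-01, -2.81886404e-01,
         7.19597848e-02],
       [ 9.99999875e-01, -4.82032203e-04,  1.32167044e-04,
        -2.64497860e-04],
       [-2.62685690e-04, -2.81886313e-01,  9.59447777e-01,
        -6.91436670e-02],
       [ 0.00000000e+00,  0.00000000e+00,  0.00000000e+00,
         1.00000000e+00]])} 0.0539
```

View pics/top0.png

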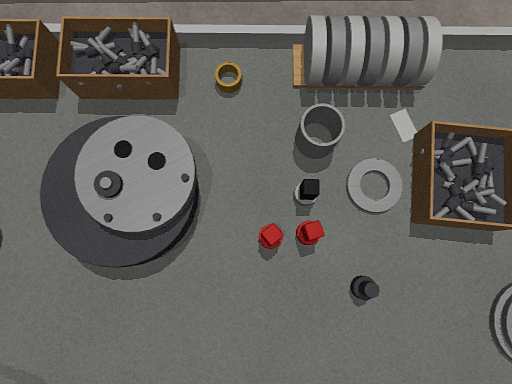

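View pics/scene0.png

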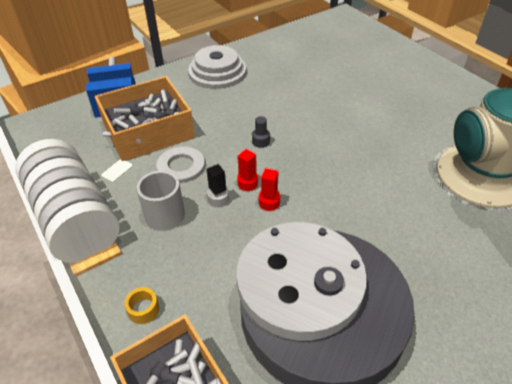

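The top view shows these possible matches for the tool:
- **Black square handle on a steel wheel at (311,188):** this fits the description.
- **Red look-alikes at (271,237) and (311,232):** leave alone.
- **Dark stepped spigot at (365,288):** leave alone.

The disc is centred near (135,172), with the nut at (107,184) and the screws at (185,178), (157,217) and (108,217).

```bash
cat > h.py <<'E'
import numpy as np,cv2
from rig import readout,imaging,manip
from scipy.optimize import least_squares
def ray(n,uv,z):
    c=imaging.calibration(n);K=c["intrinsics"];R=c["R"];t=c["t"]
    uv=np.atleast_2d(np.asarray(uv,float)); C=-R.T@t
    d=(R.T@np.linalg.inv(K)@np.c_[uv,np.ones(len(uv))].T).T
    return C+d*((z-C[2])/d[:,2])[:,None]
def blob(mask,box):
    u0,v0,u1,v1=box; m=np.zeros(mask.shape,np.uint8); m[v0:v1,u0:u1]=mask[v0:v1,u0:u1]
    cs,_=cv2.findContours(m,cv2.RETR_EXTERNAL,cv2.CHAIN_APPROX_NONE)
    return max(cs,key=cv2.contourArea)
def circ(p):
    f=least_squares(lambda q:np.hypot(*(p[:,:2]-q[:2]).T)-q[2],[*p[:,:2].mean(0),.1],loss="soft_l1",f_scale=.001)
    return f.x,np.sqrt(np.mean(f.fun**2))
E
python3 - <<'E'
from h import *
T=np.load("pics/top.npz");S=np.load("pics/scene.npz")
g=T["im"].mean(2); gs=S["im"].mean(2)
def cen(n,c,z):
    m=cv2.moments(c);uv=[m["m10"]/m["m00"],m["m01"]/m["m00"]];return np.round(uv,1),ray(n,uv,z)[0].round(4),m["m00"]
# disc by bright mask
c=blob((g>125)&(g<230),(70,110,200,236)); p=ray("top",c[:,0],.13); q,r=circ(p); print("disc top",q,r)
for nm,b in dict(s1=(178,170,192,186),s2=(150,210,164,224),s3=(101,210,115,224)).items():
    print(nm,cen("top",blob(g<90,b),.138))
print("nut top",cen("top",blob((g<150)&(g>75),(98,176,113,190)),.152))
c=blob(g<40,(298,176,324,202));print("handle",cen("top",c,.097),cv2.minAreaRect(c))
p=ray("top",c[:,0],.097); print(np.round(p[:,:2].min(0),4),np.round(p[:,:2].max(0),4),cv2.minAreaRect((p[:,:2]*1000).astype(np.float32)))
c=blob(gs<50,(203,160,232,196)); print("scene handle",cen("scene",c,.066), cv2.boundingRect(c))
tiles=[cv2.resize(T["im"][150:250,250:350],(500,500),interpolation=cv2.INTER_CUBIC),cv2.resize(S["im"][140:220,195:295],(500,400))]
tiles[1]=cv2.copyMakeBorder(tiles[1],0,100,0,0,cv2.BORDER_CONSTANT)
a=np.hstack(tiles);a=cv2.resize(a,(800,400));cv2.imwrite("pics/crop1.png",a[:,:,::-1])
E
```

```text
disc top [0.59192849 0.04182246 0.10863934] 0.0005498490837549287
s1 (array([184.7, 177.4]), array([ 0.5796, -0.0523,  0.138 ]), 39.0)
s2 (array([156.4, 216.7]), array([ 0.5079, -0.0038,  0.138 ]), 44.0)
s3 (array([108. , 217.4]), array([0.5067, 0.0822, 0.138 ]), 48.5)
nut top (array([104.8, 182.1]), array([0.5682, 0.0865, 0.152 ]), 95.5)
handle (array([309. , 188.8]), array([ 0.5659, -0.2854,  0.097 ]), 327.0) ((309.0, 189.0), (20.0, 18.0), 90.0)
[ 0.5459 -0.3033] [ 0.5852 -0.2676] ((565.5938110351562, -285.4234619140625), (34.982566833496094, 39.936946868896484), 88.77738189697266)
scene handle (array([216.2, 179.3]), array([ 0.5709, -0.2895,  0.066 ]), 371.5) (207, 165, 19, 30)
```

View pics/crop1.png

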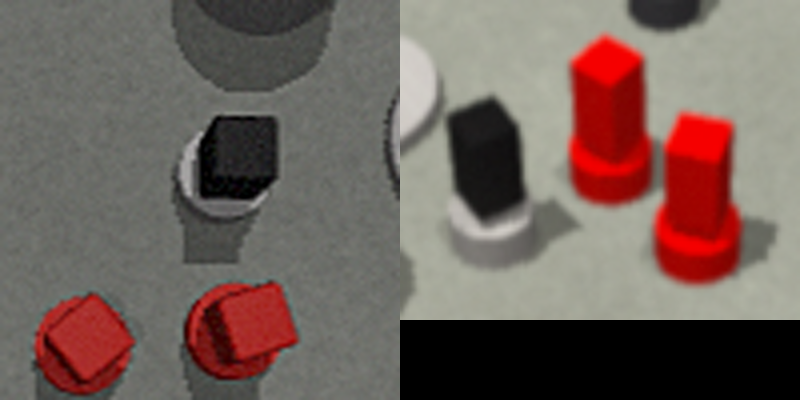

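The crop confirms the choice: a black handle on a steel wheel, top face centred near full-image pixel (311.7,186.8) and square to the world axes. The two red tools lie about 95 mm away. The disc, nut and screws fit the given sizes (50.6 mm off-centre, screws 94–95 mm out), with the disc axis at -61.5°.

Emit:
{"fn": "servo_tool", "kwargs": {
  "moves": [
    {"dp": [0,0,0],"delta_rot": [0,0,-0.7],"fingers": 1},
    {"dp": [0,0,0],"delta_rot": [0,0,-0.7],"fingers": 1},
    {"dp": [0,0,0],"delta_rot": [0,0,-0.7],"fingers": 1},
    {"dp": [0,0,0],"delta_rot": [0,0,-0.67],"fingers": 1}
  ],
  "force": 100
}}

```text
clock: 0.5
position: [0.1571, 0.5529, 0.3034]
ee_rot: [-0.0, -0.002, 1.0, -0.001]
contact_force: [-0.6, -0.6, 0.4]
width: 0.0852
gripper_force: 0.0
```

Run:
```python
from h import *
from scipy.spatial.transform import Rotation as R
print(ray("top",[311.7,186.8],.097))
s=readout.get_state();q=s["ee_rot"];print(s["position"],R.from_quat([*q[1:],q[0]]).as_matrix().round(3))
```

```text
[[ 0.56982455 -0.29069876  0.097     ]]
[0.15705389 0.55289676 0.30336177] [[-1.    -0.003 -0.   ]
 [-0.003  1.    -0.001]
 [ 0.    -0.001 -1.   ]]
```

Emit:
{"fn": "servo_tool", "kwargs": {
  "moves": [
    {"dp": [-0.103,-0.211,0],"delta_rot": [0,0,0],"fingers": 1},
    {"dp": [-0.103,-0.211,0],"delta_rot": [0,0,0],"fingers": 1},
    {"dp": [-0.103,-0.211,0],"delta_rot": [0,0,0],"fingers": 1},
    {"dp": [-0.103,-0.211,0],"delta_rot": [0,0,0],"fingers": 1},
    {"dp": [-0.103,-0.211,0],"delta_rot": [0,0,0],"fingers": 1}
  ]
}}

```text
clock: 1.0
position: [0.2604, 0.3404, 0.3036]
ee_rot: [-0.0, -0.001, 1.0, -0.0]
contact_force: [1.4, -0.5, -0.1]
width: 0.0853
gripper_force: 0.0
```

Emit:
{"fn": "servo_tool", "kwargs": {
  "moves": [
    {"dp": [-0.103,-0.211,0],"delta_rot": [0,0,0],"fingers": 1},
    {"dp": [-0.103,-0.211,0],"delta_rot": [0,0,0],"fingers": 1},
    {"dp": [-0.103,-0.211,0],"delta_rot": [0,0,0],"fingers": 1},
    {"dp": [-0.103,-0.211,0],"delta_rot": [0,0,0],"fingers": 1},
    {"dp": [-0.103,-0.211,0],"delta_rot": [0,0,0],"fingers": 1}
  ]
}}

```text
clock: 1.5
position: [0.3634, 0.1294, 0.3038]
ee_rot: [0.0, -0.0, 1.0, 0.0]
contact_force: [1.5, 0.1, -0.5]
width: 0.0854
gripper_force: 0.0
```

Emit:
{"fn": "servo_tool", "kwargs": {
  "moves": [
    {"dp": [-0.103,-0.211,0],"delta_rot": [0,0,0],"fingers": 1},
    {"dp": [-0.103,-0.211,0],"delta_rot": [0,0,0],"fingers": 1},
    {"dp": [-0.103,-0.211,0],"delta_rot": [0,0,0],"fingers": 1},
    {"dp": [-0.103,-0.211,0],"delta_rot": [0,0,0],"fingers": 1},
    {"dp": [-0.103,-0.211,0],"delta_rot": [0,0,0],"fingers": 1}
  ]
}}

```text
clock: 2.0
position: [0.4665, -0.0817, 0.3037]
ee_rot: [-0.0, 0.0, 1.0, 0.0]
contact_force: [0.4, 0.8, 0.6]
width: 0.0857
gripper_force: 0.0
```

Emit:
{"fn": "servo_tool", "kwargs": {
  "moves": [
    {"dp": [-0.103,-0.211,0],"delta_rot": [0,0,0],"fingers": 1},
    {"dp": [-0.103,-0.211,0],"delta_rot": [0,0,0],"fingers": 1},
    {"dp": [-0.103,-0.211,0],"delta_rot": [0,0,0],"fingers": 1},
    {"dp": [-0.103,-0.211,0],"delta_rot": [0,0,0],"fingers": 1},
    {"dp": [0,0,0],"delta_rot": [0,0,0],"fingers": 1}
  ]
}}

```text
clock: 2.5
position: [0.5508, -0.2542, 0.3022]
ee_rot: [0.0, 0.002, 1.0, -0.001]
contact_force: [0.0, -0.6, -0.5]
width: 0.0853
gripper_force: 0.0
```

```bash
cat >> h.py <<'E'
from scipy.spatial.transform import Rotation as Rot
def wray(uv,z,s):
    c=imaging.calibration("wrist");q=s["ee_rot"];Rw=Rot.from_quat([*q[1:],q[0]]).as_matrix()
    H=c["hand_eye"];Rc=Rw@H[:3,:3];C=s["position"]+Rw@H[:3,3]
    uv=np.atleast_2d(np.asarray(uv,float));d=(Rc@np.linalg.inv(c["intrinsics"])@np.c_[uv,np.ones(len(uv))].T).T
    return C+d*((z-C[2])/d[:,2])[:,None]
E
python3 - <<'E'
from h import *
s=readout.get_state();im,d=imaging.get_image("wrist");np.savez("pics/w1.npz",im=im,d=d)
cv2.imwrite("pics/w1.png",im[:,:,::-1])
E
```

```text
(no output)
```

View pics/w1.png

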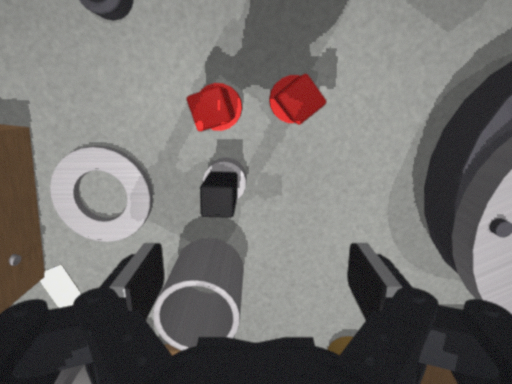

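Wrist view: the black tool's handle is at about (220,195), with the red ones at (215,107) and (298,100). The sleeve is at (200,300), the ring at (100,193), and the turntable is at the right edge.

Run:
```python
from h import *
s=readout.get_state();T=np.load("pics/w1.npz");g=T["im"].mean(2);d=T["d"]
v,u=np.mgrid[160:230,190:250]; uv=np.c_[u.ravel(),v.ravel()]
c=imaging.calibration("wrist");H=c["hand_eye"];q=s["ee_rot"];Rw=Rot.from_quat([*q[1:],q[0]]).as_matrix()
Pc=(np.linalg.inv(c["intrinsics"])@np.c_[uv,np.ones(len(uv))].T).T*d[160:230,190:250].reshape(-1,1)
P=s["position"]+(Rw@(H[:3,:3]@Pc.T+H[:3,3:])).T
m=(abs(P[:,2]-.097)<.006)&(g[160:230,190:250].ravel()<60)
Q=P[m];print(m.sum(),Q.mean(0),Q.min(0),Q.max(0),cv2.minAreaRect((Q[:,:2]*1000).astype(np.float32)))
print(s["position"])
```

```text
1047 [ 0.56716883 -0.28686799  0.09567773] [ 0.55204127 -0.30256555  0.09100334] [ 0.58360729 -0.27105093  0.09806436] ((568.0794067382812, -286.7312927246094), (30.79929542541504, 31.365665435791016), 87.99105072021484)
[ 0.54936925 -0.25119381  0.30228781]
```

Emit:
{"fn": "servo_tool", "kwargs": {
  "moves": [
    {"dp": [-0.095,-0.188,0],"delta_rot": [0,0,0],"fingers": 1},
    {"dp": [0,0,0.22],"delta_rot": [0,0,0],"fingers": 1},
    {"dp": [0,0,0.22],"delta_rot": [0,0,0],"fingers": 1},
    {"dp": [0,0,0.22],"delta_rot": [0,0,0],"fingers": 1},
    {"dp": [0,0,0.22],"delta_rot": [0,0,0],"fingers": 1}
  ]
}}

```text
clock: 3.05
position: [0.567, -0.2846, 0.1266]
ee_rot: [-0.0, -0.0, 1.0, 0.0]
contact_force: [0.5, 0.2, 0.3]
width: 0.0852
gripper_force: 0.0
```

Emit:
{"fn": "servo_tool", "kwargs": {
  "moves": [
    {"dp": [0,0,0],"delta_rot": [0,0,0],"fingers": 0},
    {"dp": [0,0,0],"delta_rot": [0,0,0],"fingers": 0},
    {"dp": [0,0,0],"delta_rot": [0,0,0],"fingers": 0},
    {"dp": [0,0,0],"delta_rot": [0,0,0],"fingers": 0},
    {"dp": [0,0,0],"delta_rot": [0,0,0],"fingers": 0}
  ]
}}

```text
clock: 3.55
position: [0.5693, -0.2872, 0.131]
ee_rot: [0.003, -0.0, 1.0, -0.002]
contact_force: [0.3, -0.4, 6.4]
width: 0.031
gripper_force: 98.9
```

Emit:
{"fn": "servo_tool", "kwargs": {
  "moves": [
    {"dp": [0,0,0],"delta_rot": [0,0,0],"fingers": 0},
    {"dp": [0,0,0],"delta_rot": [0,0,0],"fingers": 0},
    {"dp": [0,0,0],"delta_rot": [0,0,0],"fingers": 0},
    {"dp": [0,0,0],"delta_rot": [0,0,0],"fingers": 0}
  ],
  "force": 100
}}

```text
clock: 3.95
position: [0.5693, -0.2873, 0.131]
ee_rot: [0.003, 0.0, 1.0, -0.002]
contact_force: [0.4, -1.7, 7.9]
width: 0.0311
gripper_force: 99.0
```

Emit:
{"fn": "servo_tool", "kwargs": {
  "moves": [
    {"dp": [0,0,-0.1],"delta_rot": [0,0,0],"fingers": 0},
    {"dp": [0,0,-0.2],"delta_rot": [0,0,0],"fingers": 0},
    {"dp": [0,0,-0.2],"delta_rot": [0,0,0],"fingers": 0},
    {"dp": [0,0,-0.1],"delta_rot": [0,0,0],"fingers": 0},
    {"dp": [0,0,0],"delta_rot": [0,0,0],"fingers": 0}
  ]
}}

```text
clock: 4.45
position: [0.569, -0.2868, 0.2521]
ee_rot: [0.003, -0.0, 1.0, -0.002]
contact_force: [1.2, -0.4, -2.8]
width: 0.0311
gripper_force: 99.6
```

Emit:
{"fn": "servo_tool", "kwargs": {
  "moves": [
    {"dp": [0,0,0],"delta_rot": [0,0,0],"fingers": 0},
    {"dp": [0,0,0],"delta_rot": [0,0,0],"fingers": 0},
    {"dp": [0,0,0],"delta_rot": [0,0,0],"fingers": 0}
  ]
}}

```text
clock: 4.75
position: [0.5669, -0.2856, 0.2457]
ee_rot: [-0.002, -0.0, 1.0, 0.001]
contact_force: [-0.3, -0.6, -2.5]
width: 0.031
gripper_force: 99.6
```

Run:
```python
from h import *
for i in range(3):
    s=readout.get_state();print(s["position"].round(4),s["contact_force"].round(2),s["moment"].round(2),s["ee_rot"].round(4))
    im,d=imaging.get_image("scene")
cv2.imwrite("pics/s2.png",cv2.resize(im[40:300,120:420],(750,650))[:600,:,::-1])
im,d=imaging.get_image("top");cv2.imwrite("pics/t2.png",im[:,:,::-1]);np.savez("pics/t2.npz",im=im,d=d)
```

```text
[ 0.5669 -0.2856  0.2457] [-0.27 -0.64 -2.53] [-0.02  0.   -0.02] [-1.8e-03 -1.0e-04  1.0e+00  1.2e-03]
[ 0.5671 -0.2858  0.2459] [-0.08 -0.07 -3.23] [-0.   -0.03 -0.01] [-1.5e-03 -1.0e-04  1.0e+00  1.0e-03]
[ 0.5673 -0.2859  0.2463] [ 0.3   0.06 -3.79] [0.02 0.01 0.03] [-1.2e-03 -1.0e-04  1.0e+00  8.0e-04]
```

View pics/s2.png

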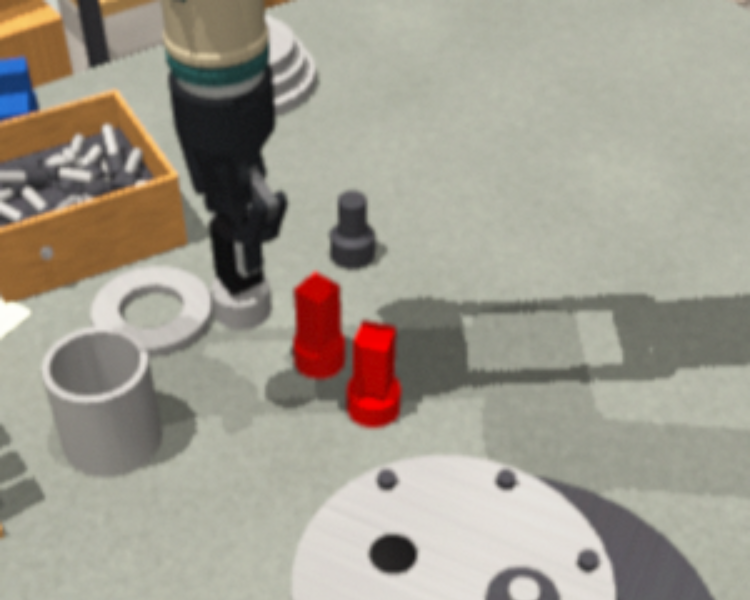

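The tool hangs upright in the fingers. I'm moving it to a standoff about 20 mm off the rim, near the first screw.

Emit:
{"fn": "servo_tool", "kwargs": {
  "moves": [
    {"dp": [-0.0125,0.1,0.0145],"delta_rot": [0,0,0],"fingers": 0},
    {"dp": [-0.0125,0.225,0.0145],"delta_rot": [0,0,0],"fingers": 0},
    {"dp": [-0.0125,0.225,0.0145],"delta_rot": [0,0,0],"fingers": 0},
    {"dp": [-0.0125,0.221,0.0145],"delta_rot": [0,0,0],"fingers": 0},
    {"dp": [-0.0125,0.1,0.0145],"delta_rot": [0,0,0],"fingers": 0}
  ]
}}

```text
clock: 5.45
position: [0.5793, -0.107, 0.2331]
ee_rot: [-0.001, -0.001, 1.0, 0.002]
contact_force: [-0.6, -0.1, -2.7]
width: 0.031
gripper_force: 100.1
```

Emit:
{"fn": "servo_tool", "kwargs": {
  "moves": [
    {"dp": [0,0,0],"delta_rot": [0,0,0],"fingers": 0},
    {"dp": [0,0,0],"delta_rot": [0,0,0],"fingers": 0},
    {"dp": [0,0,0],"delta_rot": [0,0,0],"fingers": 0},
    {"dp": [0,0,0],"delta_rot": [0,0,0],"fingers": 0},
    {"dp": [0,0,0],"delta_rot": [0,0,0],"fingers": 0}
  ]
}}

```text
clock: 5.95
position: [0.5802, -0.1129, 0.2334]
ee_rot: [0.0, 0.001, 1.0, -0.0]
contact_force: [-0.5, -0.6, -3.9]
width: 0.0306
gripper_force: 100.1
```

Run:
```python
from h import *
s=readout.get_state();P=[];Fo=[]
im,d=imaging.get_image("wrist");cv2.imwrite("pics/w3.png",im[:,:,::-1])
im,d=imaging.get_image("top");np.savez("pics/t3.npz",im=im,d=d);a=im[90:280,30:290];cv2.imwrite("pics/t3.png",cv2.resize(a,(780,570),interpolation=cv2.INTER_CUBIC)[:,:,::-1])
for i in range(6):
    s=readout.get_state();P.append(s["position"]);Fo.append(s["contact_force"]);imaging.get_image("top")
print(s["clock"],np.mean(P,0),np.std(P,0),np.mean(Fo,0),np.std(Fo,0))
```

```text
6.3 [ 0.5801611  -0.11241359  0.23337289] [1.00902070e-05 2.07484393e-04 1.12306759e-05] [ 0.11304699  0.14685861 -3.0563155 ] [0.44517469 0.35427594 0.34698172]
```

View pics/t3.png

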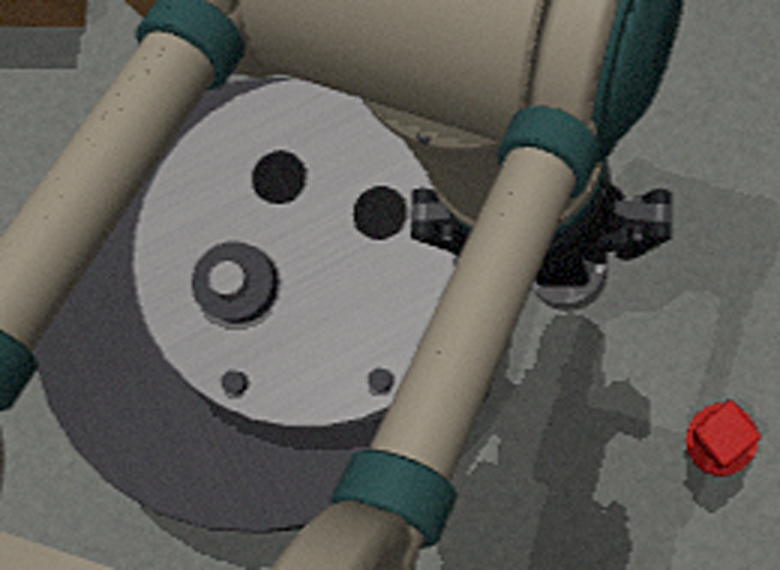

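Emit:
{"fn": "servo_tool", "kwargs": {
  "moves": [
    {"dp": [-0.0015,0.02,0],"delta_rot": [0,0,0],"fingers": 0},
    {"dp": [-0.0025,0.03,0],"delta_rot": [0,0,0],"fingers": 0},
    {"dp": [-0.0015,0.02,0],"delta_rot": [0,0,0],"fingers": 0},
    {"dp": [0,0.005,0],"delta_rot": [0,0,0],"fingers": 0},
    {"dp": [0,0.005,0],"delta_rot": [0,0,0],"fingers": 0}
  ]
}}

```text
clock: 6.85
position: [0.5813, -0.0956, 0.2334]
ee_rot: [0.0, -0.0, 1.0, -0.0]
contact_force: [-0.5, 0.1, -3.8]
width: 0.0311
gripper_force: 99.9
```

Emit:
{"fn": "servo_tool", "kwargs": {
  "moves": [
    {"dp": [0,0.004,0],"delta_rot": [0,0,0],"fingers": 0},
    {"dp": [0,0.004,0],"delta_rot": [0,0,0],"fingers": 0},
    {"dp": [0,0.004,0],"delta_rot": [0,0,0],"fingers": 0},
    {"dp": [0,0,0],"delta_rot": [0,0,0],"fingers": 0}
  ]
}}

```text
clock: 7.25
position: [0.5813, -0.0938, 0.2334]
ee_rot: [0.0, -0.0, 1.0, -0.0]
contact_force: [-0.1, -0.9, -2.7]
width: 0.0309
gripper_force: 99.8
```

Run:
```python
from h import *
s=readout.get_state();print(s["clock"],s["position"],s["contact_force"],s["moment"])
```

```text
7.25 [ 0.58128997 -0.09378472  0.2334018 ] [-0.11335677 -0.89302481 -2.7312261 ] [-0.11737722  0.02548949  0.01530737]
```

Emit:
{"fn": "servo_tool", "kwargs": {
  "moves": [
    {"dp": [0,0.005,0],"delta_rot": [0,0,0],"fingers": 0},
    {"dp": [0,0.005,0],"delta_rot": [0,0,0],"fingers": 0}
  ]
}}

```text
clock: 7.45
position: [0.5814, -0.0931, 0.2335]
ee_rot: [0.0, -0.0, 1.0, -0.002]
contact_force: [-0.2, -5.9, -3.0]
width: 0.0309
gripper_force: 99.9
```

Run:
```python
from h import *
s=readout.get_state();print(s["clock"],s["position"],s["contact_force"],s["moment"])
```

```text
7.45 [ 0.58135702 -0.09306773  0.23347994] [-0.20676173 -5.94897732 -2.95206513] [-1.30980248  0.08843635  0.030275  ]
```

```bash
cat > plan.py <<'E'
# usage: plan.py n Ftarget gain [k]: prints the next n rows (tool dp units)
import sys,json,os
from h import *
n,Ft,g=int(sys.argv[1]),float(sys.argv[2]),float(sys.argv[3]); k=float(sys.argv[4]) if len(sys.argv)>4 else 5000.
r,D,L=.05,.135,.22; S=np.array([.5681,.0858]); off=np.array([0,.0006]); I,B=.4,.55
s=readout.get_state(); q=s["ee_rot"]; Rw=Rot.from_quat([*q[1:],q[0]])
p=(s["position"]+Rw.apply([0,0,.117]))[:2]+off
u=lambda a:np.array([np.cos(a),np.sin(a)])
# theta: |p-S-r u|=D, branch with phi in 0..180 (wheel clockwise of the axis)
v=p-S; R=np.hypot(*v); al=np.arctan2(v[1],v[0]); th=al+np.arccos(np.clip((R*R+r*r-D*D)/(2*R*r),-1,1))
w_=p-S-r*u(th); be=np.arctan2(w_[1],w_[0]); phi=(th-be)%(2*np.pi)
M=s["moment"]; f=.75*np.array([-M[1],M[0]])/L+.25*s["contact_force"][:2]
F=f@u(be); Ftan=f@np.array([-u(be)[1],u(be)[0]])
log=json.load(open("log.json")) if os.path.exists("log.json") else []
log.append([s["clock"],th]); json.dump(log,open("log.json","w"))
om=0.
if len(log)>1:
    om=(log[-1][1]-log[-2][1])/(log[-1][0]-log[-2][0]); 
    om+=.5*(log[-1][0]-log[-2][0])*(F*r*np.sin(phi)-B*om)/I   # centre of interval -> now
om=max(om,0)
print("t %.2f theta %.1f phi %.1f beta %.1f om %.3f F %.2f Ftan %.2f z %.4f"%(s["clock"],np.degrees(th),np.degrees(phi),np.degrees(be),om,F,Ftan,s["position"][2]))
pw0=p; fb=-u(be)*np.clip((Ft-F)*g/k,-.0012,.0012)/n; T=th;W=om
for i in range(n):
    for _ in range(10):
        W+=.01*(Ft*r*np.sin(T-be)-B*W)/I; T+=.01*W
    pw=S+r*u(T)+D*u(be); d=pw-pw0+fb; pw0=pw
    print("dp",[round(-d[0]/.2,4),round(d[1]/.2,4),0],"phi %.1f w %.2f"%(np.degrees(T-be),W))
E
python3 plan.py 3 6.5 0.5
```

```text
t 7.45 theta -61.8 phi 32.6 beta -94.4 om 0.000 F 5.96 Ftan 0.10 z 0.2335
dp [np.float64(-0.0005), np.float64(0.0004), 0] phi 32.7 w 0.04
dp [np.float64(-0.0014), np.float64(0.0008), 0] phi 33.1 w 0.08
dp [np.float64(-0.0021), np.float64(0.0012), 0] phi 33.6 w 0.11
```

Emit:
{"fn": "servo_tool", "kwargs": {
  "moves": [
    {"dp": [-0.0005,0.0004,0],"delta_rot": [0,0,0],"fingers": 0},
    {"dp": [-0.0014,0.0008,0],"delta_rot": [0,0,0],"fingers": 0}
  ]
}}

```text
clock: 7.65
position: [0.5817, -0.0927, 0.2335]
ee_rot: [0.0, -0.0, 1.0, -0.002]
contact_force: [0.2, -4.2, -4.3]
width: 0.0311
gripper_force: 99.8
```

```bash
python3 plan.py 3 6.5 0.5
```

```text
t 7.65 theta -61.0 phi 33.5 beta -94.5 om 0.095 F 4.60 Ftan 0.25 z 0.2335
dp [np.float64(-0.0025), np.float64(0.0017), 0] phi 34.2 w 0.13
dp [np.float64(-0.0031), np.float64(0.0021), 0] phi 35.0 w 0.15
dp [np.float64(-0.0036), np.float64(0.0024), 0] phi 35.9 w 0.18
```

Emit:
{"fn": "servo_tool", "kwargs": {
  "moves": [
    {"dp": [-0.0025,0.0022,0],"delta_rot": [0,0,0],"fingers": 0},
    {"dp": [-0.0031,0.0024,0],"delta_rot": [0,0,0],"fingers": 0}
  ]
}}

```text
clock: 7.85
position: [0.5829, -0.092, 0.2335]
ee_rot: [0.0, -0.0, 1.0, -0.002]
contact_force: [-0.5, -5.7, -3.9]
width: 0.0306
gripper_force: 99.9
```

```bash
python3 plan.py 3 7 0.8
```

```text
t 7.85 theta -59.4 phi 35.1 beta -94.5 om 0.159 F 5.86 Ftan 0.19 z 0.2335
dp [np.float64(-0.0037), np.float64(0.0025), 0] phi 36.1 w 0.19
dp [np.float64(-0.0043), np.float64(0.003), 0] phi 37.2 w 0.21
dp [np.float64(-0.0047), np.float64(0.0034), 0] phi 38.5 w 0.23
```

Emit:
{"fn": "servo_tool", "kwargs": {
  "moves": [
    {"dp": [-0.0037,0.0025,0],"delta_rot": [0,0,0],"fingers": 0},
    {"dp": [-0.0043,0.003,0],"delta_rot": [0,0,0],"fingers": 0},
    {"dp": [-0.0047,0.0034,0],"delta_rot": [0,0,0],"fingers": 0}
  ]
}}

```text
clock: 8.15
position: [0.5855, -0.0905, 0.2336]
ee_rot: [0.0, -0.0, 1.0, -0.002]
contact_force: [-0.7, -6.5, -4.1]
width: 0.0311
gripper_force: 99.9
```

```bash
python3 plan.py 3 7 0.8
```

```text
t 8.15 theta -56.4 phi 38.0 beta -94.4 om 0.214 F 6.25 Ftan -0.05 z 0.2336
dp [np.float64(-0.0047), np.float64(0.0034), 0] phi 39.3 w 0.24
dp [np.float64(-0.0051), np.float64(0.0038), 0] phi 40.7 w 0.26
dp [np.float64(-0.0054), np.float64(0.0043), 0] phi 42.3 w 0.28
```

Emit:
{"fn": "servo_tool", "kwargs": {
  "moves": [
    {"dp": [-0.0047,0.0034,0],"delta_rot": [0,0,0],"fingers": 0},
    {"dp": [-0.0051,0.0038,0],"delta_rot": [0,0,0],"fingers": 0},
    {"dp": [-0.0054,0.0043,0],"delta_rot": [0,0,0],"fingers": 0}
  ]
}}

```text
clock: 8.45
position: [0.5886, -0.0884, 0.2336]
ee_rot: [0.0, -0.0, 1.0, -0.002]
contact_force: [-0.5, -6.5, -3.1]
width: 0.031
gripper_force: 100.0
```

```bash
python3 plan.py 3 7 0.8
```

```text
t 8.45 theta -52.2 phi 42.1 beta -94.3 om 0.275 F 6.53 Ftan 0.15 z 0.2336
dp [np.float64(-0.0056), np.float64(0.0046), 0] phi 43.7 w 0.30
dp [np.float64(-0.0058), np.float64(0.0051), 0] phi 45.5 w 0.31
dp [np.float64(-0.006), np.float64(0.0056), 0] phi 47.4 w 0.33
```

Emit:
{"fn": "servo_tool", "kwargs": {
  "moves": [
    {"dp": [-0.0056,0.0046,0],"delta_rot": [0,0,0],"fingers": 0},
    {"dp": [-0.0058,0.0051,0],"delta_rot": [0,0,0],"fingers": 0},
    {"dp": [-0.006,0.0056,0],"delta_rot": [0,0,0],"fingers": 0}
  ]
}}

```text
clock: 8.75
position: [0.5921, -0.0855, 0.2336]
ee_rot: [0.0, -0.0, 1.0, -0.002]
contact_force: [-0.7, -6.5, -2.9]
width: 0.031
gripper_force: 100.0
```

```bash
python3 plan.py 3 7 0.8
```

```text
t 8.75 theta -47.1 phi 47.2 beta -94.2 om 0.331 F 6.77 Ftan 0.17 z 0.2336
dp [np.float64(-0.0061), np.float64(0.006), 0] phi 49.1 w 0.35
dp [np.float64(-0.0062), np.float64(0.0065), 0] phi 51.2 w 0.37
dp [np.float64(-0.0063), np.float64(0.0071), 0] phi 53.4 w 0.38
```

Emit:
{"fn": "servo_tool", "kwargs": {
  "moves": [
    {"dp": [-0.0061,0.006,0],"delta_rot": [0,0,0],"fingers": 0},
    {"dp": [-0.0062,0.0065,0],"delta_rot": [0,0,0],"fingers": 0},
    {"dp": [-0.0063,0.0071,0],"delta_rot": [0,0,0],"fingers": 0}
  ]
}}

```text
clock: 9.05
position: [0.5959, -0.0816, 0.2337]
ee_rot: [0.0, -0.0, 1.0, -0.003]
contact_force: [-1.1, -7.3, -2.0]
width: 0.0309
gripper_force: 100.0
```

```bash
python3 plan.py 3 7 0.8
```

```text
t 9.05 theta -41.0 phi 53.3 beta -94.2 om 0.390 F 7.19 Ftan 0.26 z 0.2337
dp [np.float64(-0.0064), np.float64(0.0076), 0] phi 55.6 w 0.41
dp [np.float64(-0.0063), np.float64(0.0082), 0] phi 57.9 w 0.42
dp [np.float64(-0.0062), np.float64(0.0088), 0] phi 60.4 w 0.44
```

Emit:
{"fn": "servo_tool", "kwargs": {
  "moves": [
    {"dp": [-0.0064,0.0076,0],"delta_rot": [0,0,0],"fingers": 0},
    {"dp": [-0.0063,0.0082,0],"delta_rot": [0,0,0],"fingers": 0},
    {"dp": [-0.0062,0.0088,0],"delta_rot": [0,0,0],"fingers": 0}
  ]
}}

```text
clock: 9.35
position: [0.5997, -0.0767, 0.2338]
ee_rot: [0.0, -0.0, 1.0, -0.003]
contact_force: [-0.8, -7.4, -1.4]
width: 0.0311
gripper_force: 100.0
```

```bash
python3 plan.py 3 7 0.8
```

```text
t 9.35 theta -33.9 phi 60.3 beta -94.2 om 0.443 F 7.23 Ftan 0.15 z 0.2338
dp [np.float64(-0.0061), np.float64(0.0094), 0] phi 62.9 w 0.46
dp [np.float64(-0.0058), np.float64(0.01), 0] phi 65.5 w 0.47
dp [np.float64(-0.0055), np.float64(0.0106), 0] phi 68.3 w 0.49
```

Emit:
{"fn": "servo_tool", "kwargs": {
  "moves": [
    {"dp": [-0.0061,0.0094,0],"delta_rot": [0,0,0],"fingers": 0},
    {"dp": [-0.0058,0.01,0],"delta_rot": [0,0,0],"fingers": 0},
    {"dp": [-0.0055,0.0106,0],"delta_rot": [0,0,0],"fingers": 0}
  ]
}}

```text
clock: 9.65
position: [0.6032, -0.0708, 0.2338]
ee_rot: [0.0, -0.0, 1.0, -0.003]
contact_force: [0.8, -7.7, -1.5]
width: 0.0308
gripper_force: 100.0
```

```bash
python3 plan.py 3 7 0.8
```

```text
t 9.65 theta -26.0 phi 68.1 beta -94.1 om 0.488 F 7.04 Ftan 0.63 z 0.2338
dp [np.float64(-0.0052), np.float64(0.0113), 0] phi 71.0 w 0.50
dp [np.float64(-0.0047), np.float64(0.0118), 0] phi 73.9 w 0.52
dp [np.float64(-0.0042), np.float64(0.0124), 0] phi 76.9 w 0.53
```

Emit:
{"fn": "servo_tool", "kwargs": {
  "moves": [
    {"dp": [-0.0052,0.0113,0],"delta_rot": [0,0,0],"fingers": 0},
    {"dp": [-0.0047,0.0118,0],"delta_rot": [0,0,0],"fingers": 0},
    {"dp": [-0.0042,0.0124,0],"delta_rot": [0,0,0],"fingers": 0}
  ]
}}

```text
clock: 9.95
position: [0.606, -0.0636, 0.2339]
ee_rot: [0.001, -0.0, 1.0, -0.003]
contact_force: [0.4, -7.6, -1.6]
width: 0.0313
gripper_force: 100.0
```

```bash
python3 plan.py 3 7 0.8
```

```text
t 9.95 theta -17.2 phi 76.9 beta -94.1 om 0.536 F 7.13 Ftan 0.38 z 0.2339
dp [np.float64(-0.0037), np.float64(0.013), 0] phi 80.0 w 0.55
dp [np.float64(-0.003), np.float64(0.0135), 0] phi 83.2 w 0.56
dp [np.float64(-0.0023), np.float64(0.0139), 0] phi 86.4 w 0.57
```

Emit:
{"fn": "servo_tool", "kwargs": {
  "moves": [
    {"dp": [-0.0037,0.013,0],"delta_rot": [0,0,0],"fingers": 0},
    {"dp": [-0.003,0.0135,0],"delta_rot": [0,0,0],"fingers": 0},
    {"dp": [-0.0023,0.0139,0],"delta_rot": [0,0,0],"fingers": 0}
  ]
}}

```text
clock: 10.25
position: [0.6078, -0.0556, 0.234]
ee_rot: [0.001, -0.0, 1.0, -0.003]
contact_force: [-0.5, -6.4, -0.9]
width: 0.0308
gripper_force: 100.0
```

```bash
python3 plan.py 3 7 0.8
```

```text
t 10.25 theta -7.7 phi 86.4 beta -94.1 om 0.564 F 6.74 Ftan 0.10 z 0.2340
dp [np.float64(-0.0015), np.float64(0.0142), 0] phi 89.6 w 0.57
dp [np.float64(-0.0007), np.float64(0.0145), 0] phi 93.0 w 0.58
dp [np.float64(0.0001), np.float64(0.0147), 0] phi 96.3 w 0.59
```

Emit:
{"fn": "servo_tool", "kwargs": {
  "moves": [
    {"dp": [-0.0015,0.0142,0],"delta_rot": [0,0,0],"fingers": 0},
    {"dp": [-0.0007,0.0145,0],"delta_rot": [0,0,0],"fingers": 0},
    {"dp": [0.0001,0.0147,0],"delta_rot": [0,0,0],"fingers": 0}
  ]
}}

```text
clock: 10.55
position: [0.6082, -0.0468, 0.234]
ee_rot: [0.001, -0.0, 1.0, -0.003]
contact_force: [0.2, -7.2, -1.0]
width: 0.0311
gripper_force: 100.0
```

```bash
python3 plan.py 3 7 0.8
```

```text
t 10.55 theta 2.3 phi 96.4 beta -94.1 om 0.590 F 6.72 Ftan 0.30 z 0.2340
dp [np.float64(0.001), np.float64(0.0149), 0] phi 99.8 w 0.60
dp [np.float64(0.0019), np.float64(0.0149), 0] phi 103.3 w 0.60
dp [np.float64(0.0028), np.float64(0.0148), 0] phi 106.7 w 0.60
```

Emit:
{"fn": "servo_tool", "kwargs": {
  "moves": [
    {"dp": [0.001,0.0149,0],"delta_rot": [0,0,0],"fingers": 0},
    {"dp": [0.0019,0.0149,0],"delta_rot": [0,0,0],"fingers": 0},
    {"dp": [0.0028,0.0148,0],"delta_rot": [0,0,0],"fingers": 0}
  ]
}}

```text
clock: 10.85
position: [0.6071, -0.0379, 0.2341]
ee_rot: [0.001, -0.0, 1.0, -0.003]
contact_force: [1.0, -7.2, -1.1]
width: 0.0308
gripper_force: 100.0
```

```bash
python3 plan.py 3 7 0.8
```

```text
t 10.85 theta 12.7 phi 106.7 beta -94.1 om 0.598 F 6.74 Ftan 0.49 z 0.2341
dp [np.float64(0.0037), np.float64(0.0146), 0] phi 110.2 w 0.60
dp [np.float64(0.0046), np.float64(0.0143), 0] phi 113.6 w 0.60
dp [np.float64(0.0054), np.float64(0.014), 0] phi 117.0 w 0.59
```

Emit:
{"fn": "servo_tool", "kwargs": {
  "moves": [
    {"dp": [0.0037,0.0146,0],"delta_rot": [0,0,0],"fingers": 0},
    {"dp": [0.0046,0.0143,0],"delta_rot": [0,0,0],"fingers": 0},
    {"dp": [0.0054,0.014,0],"delta_rot": [0,0,0],"fingers": 0}
  ]
}}

```text
clock: 11.15
position: [0.6044, -0.0293, 0.2341]
ee_rot: [0.001, -0.0, 1.0, -0.003]
contact_force: [-0.3, -7.3, -0.7]
width: 0.031
gripper_force: 100.0
```

```bash
python3 plan.py 3 7 0.8
```

```text
t 11.15 theta 23.0 phi 117.1 beta -94.1 om 0.597 F 7.01 Ftan 0.26 z 0.2341
dp [np.float64(0.0062), np.float64(0.0135), 0] phi 120.5 w 0.59
dp [np.float64(0.0069), np.float64(0.013), 0] phi 123.9 w 0.58
dp [np.float64(0.0076), np.float64(0.0124), 0] phi 127.2 w 0.58
```

Emit:
{"fn": "servo_tool", "kwargs": {
  "moves": [
    {"dp": [0.0062,0.0135,0],"delta_rot": [0,0,0],"fingers": 0},
    {"dp": [0.0069,0.013,0],"delta_rot": [0,0,0],"fingers": 0},
    {"dp": [0.0076,0.0124,0],"delta_rot": [0,0,0],"fingers": 0}
  ]
}}

```text
clock: 11.45
position: [0.6002, -0.0215, 0.2342]
ee_rot: [0.001, -0.0, 1.0, -0.003]
contact_force: [-0.4, -7.5, -0.7]
width: 0.0312
gripper_force: 100.0
```

```bash
python3 plan.py 3 7 0.8
```

```text
t 11.45 theta 33.2 phi 127.2 beta -94.1 om 0.572 F 7.03 Ftan 0.33 z 0.2342
dp [np.float64(0.0081), np.float64(0.0116), 0] phi 130.5 w 0.56
dp [np.float64(0.0086), np.float64(0.0109), 0] phi 133.6 w 0.55
dp [np.float64(0.0089), np.float64(0.0102), 0] phi 136.8 w 0.54
```

Emit:
{"fn": "servo_tool", "kwargs": {
  "moves": [
    {"dp": [0.0081,0.0116,0],"delta_rot": [0,0,0],"fingers": 0},
    {"dp": [0.0086,0.0109,0],"delta_rot": [0,0,0],"fingers": 0},
    {"dp": [0.0089,0.0102,0],"delta_rot": [0,0,0],"fingers": 0}
  ]
}}

```text
clock: 11.75
position: [0.5951, -0.015, 0.2342]
ee_rot: [0.001, -0.0, 1.0, -0.003]
contact_force: [0.4, -7.7, 1.1]
width: 0.0311
gripper_force: 100.0
```

```bash
python3 plan.py 5 6.5 0.8
```

```text
t 11.75 theta 42.7 phi 136.8 beta -94.1 om 0.532 F 7.10 Ftan 0.34 z 0.2342
dp [np.float64(0.0091), np.float64(0.0093), 0] phi 139.8 w 0.51
dp [np.float64(0.0092), np.float64(0.0085), 0] phi 142.6 w 0.50
dp [np.float64(0.0093), np.float64(0.0077), 0] phi 145.4 w 0.48
dp [np.float64(0.0093), np.float64(0.007), 0] phi 148.1 w 0.46
dp [np.float64(0.0092), np.float64(0.0062), 0] phi 150.6 w 0.44
```

Emit:
{"fn": "servo_tool", "kwargs": {
  "moves": [
    {"dp": [0.0091,0.0093,0],"delta_rot": [0,0,0],"fingers": 0},
    {"dp": [0.0092,0.0085,0],"delta_rot": [0,0,0],"fingers": 0},
    {"dp": [0.0093,0.0077,0],"delta_rot": [0,0,0],"fingers": 0},
    {"dp": [0.0093,0.007,0],"delta_rot": [0,0,0],"fingers": 0}
  ]
}}

```text
clock: 12.15
position: [0.5877, -0.0084, 0.2343]
ee_rot: [0.001, -0.0, 1.0, -0.002]
contact_force: [-1.1, -7.5, 0.5]
width: 0.0313
gripper_force: 100.0
```

```bash
python3 plan.py 5 6.5 0.8
```

```text
t 12.15 theta 54.1 phi 148.1 beta -94.0 om 0.452 F 6.94 Ftan 0.21 z 0.2343
dp [np.float64(0.0091), np.float64(0.0062), 0] phi 150.7 w 0.43
dp [np.float64(0.0089), np.float64(0.0055), 0] phi 153.1 w 0.41
dp [np.float64(0.0087), np.float64(0.0049), 0] phi 155.4 w 0.39
dp [np.float64(0.0085), np.float64(0.0043), 0] phi 157.6 w 0.37
dp [np.float64(0.0082), np.float64(0.0038), 0] phi 159.6 w 0.35
```

Emit:
{"fn": "servo_tool", "kwargs": {
  "moves": [
    {"dp": [0.003,-0.04,0],"delta_rot": [0,0,0],"fingers": 0},
    {"dp": [0.003,-0.1,0],"delta_rot": [0,0,0],"fingers": 0},
    {"dp": [0,-0.15,0],"delta_rot": [0,0,0],"fingers": 0},
    {"dp": [0,-0.15,0],"delta_rot": [0,0,0],"fingers": 0},
    {"dp": [0,-0.1,0],"delta_rot": [0,0,0],"fingers": 0}
  ]
}}

```text
clock: 12.65
position: [0.5861, -0.1155, 0.2331]
ee_rot: [0.0, 0.0, 1.0, 0.001]
contact_force: [0.1, -0.7, -3.2]
width: 0.0309
gripper_force: 100.1
```

Emit:
{"fn": "servo_tool", "kwargs": {
  "moves": [
    {"dp": [0,-0.05,-0.05],"delta_rot": [0,0,0],"fingers": 0},
    {"dp": [0,0,0],"delta_rot": [0,0,0],"fingers": 0},
    {"dp": [0,0,0],"delta_rot": [0,0,0],"fingers": 0},
    {"dp": [0,0,0],"delta_rot": [0,0,0],"fingers": 0},
    {"dp": [0,0,0],"delta_rot": [0,0,0],"fingers": 0}
  ]
}}

```text
clock: 13.15
position: [0.586, -0.1231, 0.2433]
ee_rot: [-0.0, -0.001, 1.0, 0.0]
contact_force: [0.4, -0.4, -2.6]
width: 0.0308
gripper_force: 100.2
```

Run:
```python
from h import *
a,_=imaging.get_image("top")
for i in range(90): s=readout.get_state(); b,_=imaging.get_image("wrist" if i else "top")
c,_=imaging.get_image("top")
d,_=imaging.get_image("top")
f=lambda p,q:np.mean(abs(p[100:280,30:200].astype(int)-q[100:280,30:200])>50)
print(s["clock"],s["position"],s["contact_force"],s["width"],s["gripper_force"],f(a,c),f(c,d))
cv2.imwrite("pics/end.png",c[:,:,::-1])
```

```text
17.65 [ 0.58615502 -0.12425171  0.24338511] [ 0.18133457  0.32217047 -2.75111159] 0.03128387277411248 100.19028425216675 0.019901960784313725 0.0
```

View pics/end.png

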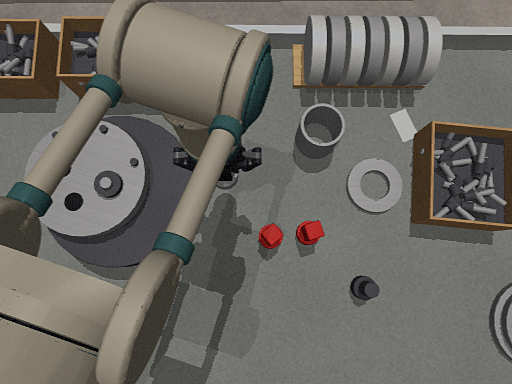

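The final view shows the disc turned and at rest, centred near (87,178). The tool is held well clear at about (228,180), and the sleeve, ring, spigot and red tools haven't moved.

```bash
python3 -c "
from rig import manip;print(manip.sign_off())"
```

```text
the job is handed in; nothing more can be done
None
```

The job is handed in, with no verdict returned: the wheel ran from the first screw past the second to the third, about 4.6–7.2 N at every reading and no lift-off seen. It finished held upright and clear, with the table at rest.

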